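# Slide the soap case under the rain bridge

## Task

Rain is coming in through the open roof: put the oblong clear soap case (not the small square clear box) into the low metal bridge on the plank, sliding it lengthwise and straight in through the open mouth, right way up, as far as it will go. Its rear end stays sticking out of the mouth. Leave the lota and the cup standing where they are.

Things in the scene. Friction and masses are not known exactly. Their poses are not given: they have to be found in the camera images.
- soap_case: closed oblong soap case, clear plastic with a tan soap bar inside: a box 115 mm long (its x), 62 wide (y), 34 high, 0.09 to 0.18 kg, loose, lying flat on the plank. Origin at the centre of its underside, z up. Both ends alike: either may go in first. A similar clear box, 58 mm square, is not the one.
- bridge: low aluminium cover fixed to the plank. Origin on the plank, mid-mouth; x points in (level), z up. Inside 96 mm wide (y), 50 high, 75 deep from mouth to closed back wall. Outside: 81 deep, top 59 high, side walls 6 thick, flanges 3 high out to y +-74. Plank before the mouth is bare. Case fully home: its origin at x = +17.5 mm, its last 40 mm stick out.
- lota: round dull aluminium water pot, 110 mm wide, 105 mm high, standing on the plank; origin at the centre of its underside. Leave it alone.
- cup: white ceramic cup, 76 mm wide at the rim, 85 mm high, standing on the plank; origin at the centre of its underside. Leave it alone.
There are look-alikes about, which are no part of the job. Leave any purple look-alike of the soap_case alone. What is shaped like the bridge but green is not meant.

How it is judged (in metres and radians):
At the end, for the whole second after the job is handed in: The soap case lies at rest, flat and right way up on the plank inside the bridge, lengthwise within 12 degrees of straight, its leading end within 12 mm of the back wall; lota and cup are where they were (within 30 mm) and upright (x of soap_case in the frame of bridge between 0.0055 and 0.03 m and y of soap_case in the frame of bridge between -0.025 and 0.025 m and z of soap_case in the frame of bridge below 0.008 m and angle between the x axis of soap_case and the x axis of bridge, either way round below 0.21 rad and angle between soap_case's own z axis and vertical below 0.12 rad and linear speed of soap_case below 0.02 m/s); the robot touches nothing.
It fails at once if the lota is shifted by more than 30 mm or tipped (distance of lota from where it was at the start of the episode above 0.03 m or angle between lota's own z axis and vertical above 0.4 rad).
It fails at once if the cup is shifted by more than 30 mm or tipped (distance of cup from where it was at the start of the episode above 0.03 m or angle between cup's own z axis and vertical above 0.4 rad).
It also fails if it takes over 38 s, if anything falls off the work surface, if the arm or the gripper's body presses on something with over 40 N, if the wrist force passes 120 N, or if a joint passes its speed limit or range.

## Robot

A 6-joint arm with a two-finger parallel gripper is mounted at the origin on the work surface. World frame = base frame: x ahead of the robot, y to its left, z up, the work surface at z = 0. Lengths are in mm, angles in rad, forces in N, time in s.
With the tool pointing down it reaches from about 350 to 975 mm from the base axis. Payload 7.1 kg.
Tool frame: the origin (TCP) lies midway between the tips of the shut fingers; the grasp point (between the pads) lies 19 mm behind it (ctrl.grasp_offset is the distance from the TCP to the grasp point, in mm); z points along the fingers, y is the line along which they close (so a half turn about z gives the same grasp; the last joint's range is limited). The gripper opens to 88 mm and grips with 3 to 60 N. Pads are 20 mm wide; open, the fingers measure 115 mm over their backs; the gripper's body (75 mm by 178 mm) begins 61 mm behind the grasp point.
Start: joints at [-1.125, 0.423, 1.63, -0, 1.089, -0.019], TCP at [280.166, -558.669, 198.175] pointing down, gripper open.
Joint ranges: [-3, 3], [-0.9, 2.11], [0.09, 2.58], [-1.31, 4.45], [0.11, 2.69], [-2.54, 2.54]. Speed limits (rad/s): [2.39, 2.39, 3.01, 3.14, 3.14, 3.14].

## Interface

Orientations are given as a rotation vector (axis times angle).
In Python, from workcell import ctrl gives the robot as it stands. The module is installed in compiled form; this text tells all that it offers.
- The arm moves only by the tool servo_tool, never from a script. Its argument "rows" is a list of rows, each a list of 7 numbers: the turn, a rotation vector about the tool's x, y, z as a fraction of full scale, then the shift along the tool's x, y, z as a fraction of full scale, then the finger opening in mm, from 0 to 87.8. A call has 1 to 10 rows; each row is the pose to reach, as a shift and turn from the pose commanded when the call began, along the tool's axes at that moment; what a row does not reach only later rows make up. Full scale, the value 1, is 20 cm for a shift and 1.5 rad for a turn. A row lasts 1/8 s, in which the tool goes at most 62.5 mm and 10.7 degrees, less where a joint would pass 70% of its speed; a pose out of reach is approached as far as the arm can. A call with a number of a shift or a turn outside -1 to 1 is refused whole. A call with a gripper value outside its range is refused whole. The fingers move at their own pace and stop on an object; the grip force is fixed at half the most. Time passes only in rows, so rows that repeat a pose let the fingers close. It gives the time, the measured TCP pose, the force, the opening and the grip force at its end, in the units of the state.
- ctrl.get_obs(): the state, without advancing time (a new reading comes with each control period).
- ctrl.get_image(name): name is "scene" or "top" or "wrist"; returns (picture, depth): 384x512x3 uint8, red, green, blue; 384x512 float32, mm along the optical axis (not along the pixel's ray), 0 where there is no reading.
- ctrl.camera_info(name): a dict with "intrinsics" (3x3 intrinsics, pixels), "R" (3x3) and "t" (3): a world point X has camera coordinates R X + t. Camera axes: x right, y down, z forward; pixel columns grow to the right and rows downward; lengths in mm; the calibration is good to about 2 mm. The wrist camera is an equidistant fisheye: a pixel r from the principal point sees the ray r / f radians off the axis. A picture is of the moment at which its call begins: read the wrist's pose just before it. camera_info takes no time and is no camera call; for the wrist camera it gives the pose at the moment of the call.
- ctrl.close_job(): hands the job in; it is judged then, once.
The state is a dict: "t": time; "qpos": joint angles; "qvel": joint speeds; "joint_torque": joint torques, N m; "ee_pos": TCP position; "orientation": TCP orientation; "ft_force": force on the tool from outside, world axes, zero at the start; "moment": the same for the moment, N m; "width": finger opening in mm; "grasp_force": force on a finger pad.
Only numpy, scipy, OpenCV 4.12 (cv2) and the standard library are available. Lean on these libraries where they do the work, as an engineer would, in place of code of your own. Each camera call takes 0.05 s, during which the arm holds its last target. There are 200 camera calls.

## Working session

There is one attempt and no reset: what is moved stays moved. The work goes in short steps, Python scripts to look and compute and a tool call to move; the robot and the scene stay as the last step left them, time stands still between calls to the robot, and variables do not carry over. Pictures are saved under pics/ and viewed, at most 10 in all, crops included, and the job is handed in when it is done.

Besides the shell and the picture viewer there is one more tool, called after "Call:" as a command line: name --pt "numbers of a row" for each row, then --argument value for the rest. servo_tool: Moves the arm, as the interface text tells. Its arguments: {"type":"object","properties":{"rows":{"type":"array","items":{"type":"array","items":{"type":"number"}}}},"required":["rows"]}

```bash
mkdir -p pics; cat > h.py <<'E'
import numpy as np, cv2
from workcell import ctrl
def snap(n,f):
    i=ctrl.camera_info(n); im,d=ctrl.get_image(n)
    np.savez('pics/'+f+'.npz',im=im,d=d,K=i['intrinsics'],R=i['R'],t=i['t'])
    cv2.imwrite('pics/'+f+'.png',im[:,:,::-1]); return im,d,i
def load(f): return np.load('pics/'+f+'.npz')
def ray(D,u,v,fish=False):
    K=D['K'];x=(u-K[0,2])/K[0,0];y=(v-K[1,2])/K[1,1]
    if fish:
        r=np.hypot(x,y)+1e-12; c=np.array([x/r*np.sin(r),y/r*np.sin(r),np.cos(r)])
    else: c=np.array([x,y,1.])
    R=D['R'];return -R.T@np.ravel(D['t']),R.T@c
def onz(D,u,v,z,fish=False):
    o,d=ray(D,u,v,fish);return o+d*(z-o[2])/d[2]
E
python3 - <<'E'
from h import *
for n in('scene','top'):
    im,d,i=snap(n,n+'0'); print(n,i['intrinsics'],-i['R'].T@np.ravel(i['t']))
print(ctrl.get_obs())
E
```

```text
scene [[449.03870312   0.         247.27857774]
 [  0.         449.03870312 196.25464301]
 [  0.           0.           1.        ]] [1238.75549822  432.32807269  673.09522439]
top [[432.53414395   0.         255.39458749]
 [  0.         432.53414395 194.70362111]
 [  0.           0.           1.        ]] [ 456.50112854   18.87365207 1124.76534382]
{'t': 0.1, 'qpos': array([-1.12498286e+00,  4.23764577e-01,  1.63059663e+00, -2.78537722e-05,
        1.08861819e+00, -1.89694756e-02]), 'qvel': array([ 3.48156920e-04, -2.90974684e-03, -9.96798495e-04,  8.33174580e-04,
        9.67547932e-05, -4.54583322e-04]), 'joint_torque': array([-1.66271529e-03, -5.45615709e+01, -2.74323571e+01,  6.44389959e-02,
        1.86556211e-02, -7.25225823e-05]), 'ee_pos': array([ 279.944454  , -558.19912397,  197.48602237]), 'orientation': array([-3.05582317e+00, -7.23234468e-01,  4.99030039e-04]), 'ft_force': array([ 0.31982189, -0.32788096, -0.16948592]), 'moment': array([-0.00622833, -0.00655601,  0.01165043]), 'grasp_force': 0.0, 'width': 87.91570827112724}
```

View pics/top0.png

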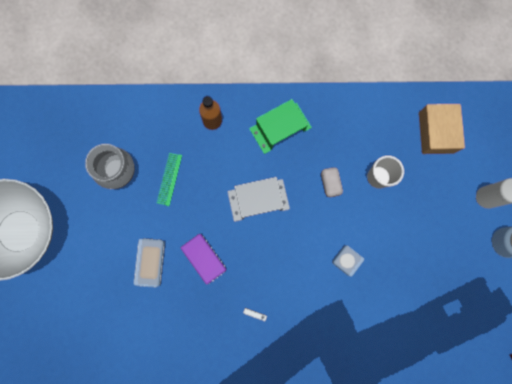

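View pics/scene0.png

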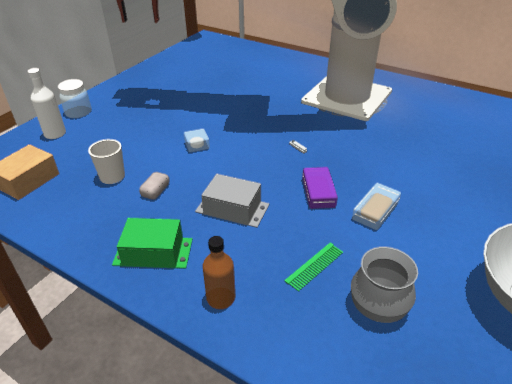

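The top view shows the soap case at about (149,263), the bridge at (259,199), the lota at (110,166), the cup at (385,172) and the purple decoy at (204,259). In the scene view the bridge face toward the camera (232,205) looks closed, so I expect the mouth to face the robot. Next I'll measure and zoom in.

```bash
python3 - <<'E'
from h import *
D=load('top0');im=D['im'];d=D['d']
P=lambda u,v:onz(D,u,v,0)[:2].round()
print('img +u,+v dir',P(255,195),P(355,195),P(255,295))
hsv=cv2.cvtColor(im,cv2.COLOR_RGB2HSV)
m=((hsv[...,1]<120)|(hsv[...,0]<90)|(hsv[...,0]>125)).astype(np.uint8)
m[:90]=0
c,_=cv2.findContours(m,cv2.RETR_EXTERNAL,cv2.CHAIN_APPROX_NONE)
for k in c:
    if cv2.contourArea(k)>150:
        b=cv2.boxPoints(cv2.minAreaRect(k)); print(np.mean(b,0).round(),[onz(D,u,v,0)[:2].round().tolist() for u,v in b])
def h(u,v):
    z=float(d[int(v),int(u)]);K=D['K'];c=np.array([(u-K[0,2])/K[0,0]*z,(v-K[1,2])/K[1,1]*z,z]);return (D['R'].T@(c-np.ravel(D['t']))).round(1)
for p in[(259,199),(149,263),(149,240),(149,283),(235,207),(204,259),(180,230),(110,148),(385,160)]:print(p,h(*p))
a=cv2.resize(im[130:310,80:300],None,fx=3.6,fy=3.3,interpolation=cv2.INTER_CUBIC)
S=load('scene0')['im'][160:260,190:410]
cv2.imwrite('pics/z.png',a[:,:,::-1])
E
```

```text
img +u,+v dir [634.  -5.] [ 630. -269.] [377.  -0.]
[348. 260.] [[457.0, -198.0], [503.0, -238.0], [462.0, -287.0], [416.0, -246.0]]
[149. 262.] [[407.0, 309.0], [529.0, 300.0], [521.0, 230.0], [399.0, 240.0]]
[204. 259.] [[501.0, 193.0], [539.0, 138.0], [440.0, 68.0], [402.0, 122.0]]
[502. 242.] [[540.0, -627.0], [539.0, -677.0], [461.0, -669.0], [462.0, -619.0]]
[495. 194.] [[650.0, -586.0], [673.0, -692.0], [605.0, -700.0], [583.0, -595.0]]
[ 26. 229.] [[688.0, 662.0], [687.0, 527.0], [423.0, 513.0], [426.0, 643.0]]
[258. 198.] [[657.0, 73.0], [689.0, -78.0], [595.0, -96.0], [564.0, 53.0]]
[332. 182.] [[701.0, -177.0], [712.0, -226.0], [633.0, -240.0], [623.0, -192.0]]
[386. 173.] [[684.0, -288.0], [757.0, -366.0], [694.0, -422.0], [622.0, -345.0]]
[169. 179.] [[617.0, 253.0], [754.0, 221.0], [745.0, 188.0], [609.0, 220.0]]
[110. 165.] [[726.0, 464.0], [809.0, 387.0], [712.0, 292.0], [631.0, 369.0]]
[441. 128.] [[881.0, -455.0], [889.0, -578.0], [743.0, -576.0], [735.0, -455.0]]
[279. 125.] [[831.0, 16.0], [906.0, -116.0], [817.0, -160.0], [744.0, -29.0]]
[210. 113.] [[906.0, 143.0], [906.0, 83.0], [815.0, 84.0], [816.0, 143.0]]
(259, 199) [615.2 -13.6  53.8]
(149, 263) [461.6 262.   32.5]
(149, 240) [518.4 262.8  34.3]
(149, 283) [413.  260.1  36.3]
(235, 207) [602.6  48.    2. ]
(204, 259) [469.2 125.8  31.4]
(180, 230) [5.449e+02 1.910e+02 2.000e-01]
(110, 148) [739.9 348.5  95. ]
(385, 160) [ 709.2 -334.5   62.7]
```

View pics/z.png

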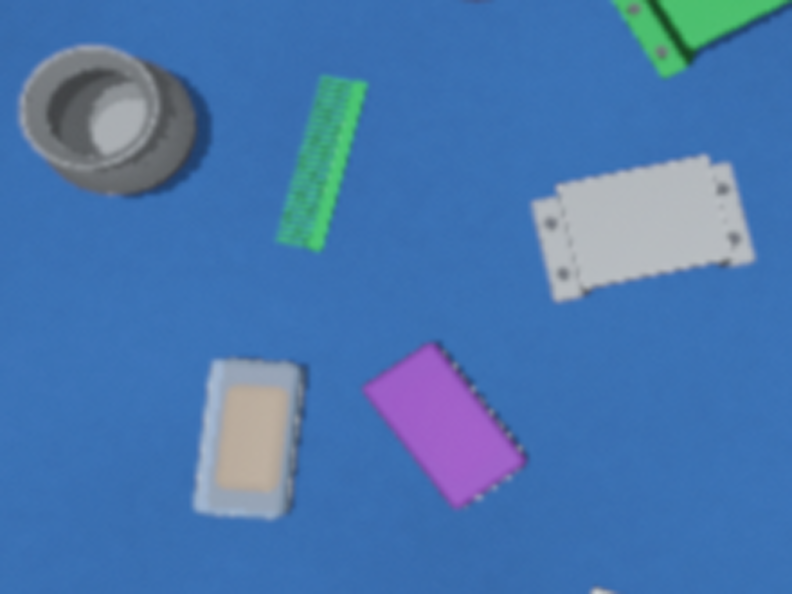

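The zoom shows the case at about (248,438), with tan soap and its long axis nearly along world x. The bridge roof has flanges on the left and right, so its axis runs roughly up the image.

```bash
cat >> h.py <<'E'
from scipy.spatial.transform import Rotation as Ro
def plan(p,head,tilt=None):
    "numbers to bring TCP to world p, pointing down with tool-x heading head(deg)"
    o=ctrl.get_obs();R=Ro.from_rotvec(o['orientation']);h=np.radians(head)
    c,s=np.cos(h),np.sin(h);T=Ro.from_matrix(np.array([[c,s,0],[s,-c,0],[0,0,-1.]]))
    sh=R.inv().apply(np.array(p)-o['ee_pos'])/200;tu=(R.inv()*T).as_rotvec()/1.5
    x=R.as_matrix()[:,0];print('t',o['t'],'tcp',o['ee_pos'].round(1),'head',np.degrees(np.arctan2(x[1],x[0])).round(1),'q',o['qpos'].round(2));print('turn',tu.round(4),'shift',sh.round(4))
E
python3 - <<'E'
from h import *
D=load('top0')
z=lambda x,y:(80+x/3.6,130+y/3.3)
for n,p in dict(FL=(556,300),FR=(755,260),BL=(532,202),BR=(732,165)).items(): print(n,onz(D,*z(*p),3)[:2].round())
for p in [(583,291),(728,262),(708,156),(557,183)]: print('roof',onz(D,*z(*p),59)[:2].round())
for p in [(213,360),(302,365),(195,512),(288,518)]: print('case',onz(D,*z(*p),34)[:2].round())
S=load('scene0');d=S['d'];K=S['K']
for u,v in[(225,206),(240,210),(232,203),(232,190),(255,195)]:
    q=float(d[v,u]);c=np.array([(u-K[0,2])/K[0,0]*q,(v-K[1,2])/K[1,1]*q,q]);print((u,v),(S['R'].T@(c-np.ravel(S['t']))).round())
plan((400,-250,220),26.6);plan((430,268,200),-5)
E
```

```text
FL [566.  50.]
FR [596. -95.]
BL [645.  67.]
BR [673. -80.]
roof [567.  30.]
roof [587. -71.]
roof [669. -59.]
roof [650.  47.]
case [521. 287.]
case [516. 226.]
case [408. 297.]
case [403. 233.]
(225, 206) [661.  -2.  37.]
(240, 210) [655.  32.  37.]
(232, 203) [658.  14.  50.]
(232, 190) [625.  -8.  54.]
(255, 195) [611.  42.  51.]
t 0.1 tcp [ 279.9 -558.2  197.5] head 26.6 q [-1.12  0.42  1.63 -0.    1.09 -0.02]
turn [-0.0009 -0.      0.0004] shift [ 1.2273 -1.1086 -0.111 ]
t 0.1 tcp [ 279.9 -558.2  197.5] head 26.6 q [-1.12  0.42  1.63 -0.    1.09 -0.02]
turn [-9.00e-04  3.00e-04  3.68e-01] shift [ 2.5224 -3.3565 -0.0079]
```

Scene depth puts the solid face at x≈658, which makes it the closed back. The mouth is at (579,-21), heading +11.6°. The case is at (462,261), heading about -4°. I'll move above the case.

Call:
servo_tool --pt "0 0 0 0.98 -0.98 -0.05 87" --pt "0 0 0 0.98 -0.98 -0.05 87" --pt "0 0 0 0.98 -0.98 -0.05 87" --pt "0 0 0 0.98 -0.98 -0.05 87" --pt "0 0 0 0.98 -0.98 -0.05 87"

```text
t: 0.72
ee_pos: [367.6, -292.7, 208.1]
orientation: [-3.056, -0.727, 0.001]
ft_force: [0.2, 0.0, -0.5]
width: 87.0
grasp_force: 0.0
```

Call:
servo_tool --pt "0 0 0 0.9 -0.98 -0.05 87" --pt "0 0 0.1 0.9 -0.98 -0.05 87" --pt "0 0 0.2 0.9 -0.98 -0.05 87" --pt "0 0 0.3 0.9 -0.98 -0.05 87" --pt "0 0 0.36 0.9 -0.98 -0.05 87"

```text
t: 1.35
ee_pos: [440.7, -37.4, 218.2]
orientation: [-3.139, 0.121, 0.0]
ft_force: [0.3, -1.0, -0.8]
width: 87.0
grasp_force: 0.0
```

```bash
python3 -c "
from h import *
plan((430,262,200),-4)"
```

```text
t 1.35 tcp [440.7 -37.4 218.2] head -4.4 q [-0.11  0.12  2.    0.    1.02  1.54]
turn [-0.0001  0.     -0.0048] shift [-0.1687 -1.4883  0.0913]
```

Call:
servo_tool --pt "0 0 0 -0.08 -0.75 0.04 87" --pt "0 0 0 -0.08 -0.75 0.04 87" --pt "0 0 0 -0.08 -0.75 0.04 87"

```text
t: 1.72
ee_pos: [435.2, 113.6, 209.9]
orientation: [-3.139, 0.114, 0.001]
ft_force: [0.5, -0.5, 0.3]
width: 87.0
grasp_force: 0.0
```

Call:
servo_tool --pt "0 0 0 -0.08 -0.74 0.04 87" --pt "0 0 0 -0.08 -0.74 0.04 87" --pt "0 0 0 -0.08 -0.74 0.04 87" --pt "0 0 0 -0.08 -0.74 0.04 87"

```text
t: 2.22
ee_pos: [430.5, 261.2, 201.7]
orientation: [3.139, -0.113, -0.001]
ft_force: [0.4, -0.6, 0.8]
width: 87.3
grasp_force: 0.0
```

```bash
python3 -c "
from h import *
im,d,i=snap('wrist','w1')
print(i['intrinsics'],-i['R'].T@np.ravel(i['t']))
plan((430,262,19+2),-4)"
```

```text
[[297.31863964   0.         260.04806764]
 [  0.         297.31863964 194.66494484]
 [  0.           0.           1.        ]] [506.58635558 256.77519023 389.43562104]
t 2.275 tcp [430.5 260.  201.7] head -4.2 q [ 0.52  0.24  1.89 -0.    1.01  2.16]
turn [ 0.0005  0.0005 -0.0024] shift [-0.0027 -0.0105  0.9037]
```

View pics/w1.png

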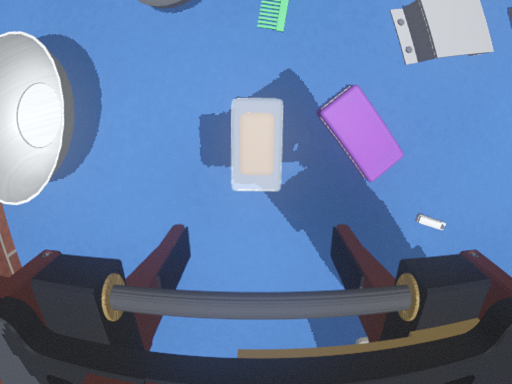

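The wrist view shows the case top with corners at about (233,99), (283,99), (281,190) and (232,190). The bridge is at the upper right.

```bash
python3 - <<'E'
from h import *
D=load('w1')
P=np.array([onz(D,u,v,34,True)[:2] for u,v in[(233,98.5),(283,98.5),(281.5,190),(232,190)]])
print(P.round(1),P.mean(0)); a=(P[0]+P[1]-P[2]-P[3])/2;print(np.hypot(*a),np.degrees(np.arctan2(a[1],a[0])))
a/=np.hypot(*a);g=P.mean(0)-33*a;print(g)
plan((*g,3),-4.5)
E
```

```text
[[522.6 287.4]
 [518.3 228.6]
 [406.6 237. ]
 [411.  298.4]] [464.59068333 262.82086649]
112.05929363992807 -4.951137856646568
[431.71381746 265.66896947]
t 2.275 tcp [430.5 260.  201.7] head -4.2 q [ 0.52  0.24  1.89 -0.    1.01  2.16]
turn [0.0005 0.0005 0.0034] shift [ 0.0046 -0.0295  0.9937]
```

Call:
servo_tool --pt "0 0 0.008 0.0 -0.022 0.3 87" --pt "0 0 0.008 0.0 -0.022 0.6 87" --pt "0 0 0.008 0.0 -0.022 0.85 87" --pt "0 0 0.008 0.0 -0.022 0.985 87" --pt "0 0 0.008 0.0 -0.022 0.985 87" --pt "0 0 0.008 0.0 -0.022 0.985 55" --pt "0 0 0.008 0.0 -0.022 0.985 55" --pt "0 0 0.008 0.0 -0.022 0.985 55" --pt "0 0 0.008 0.0 -0.022 0.985 55"

```text
t: 3.4
ee_pos: [432.2, 264.7, 6.4]
orientation: [-3.138, 0.137, -0.003]
ft_force: [0.8, -2.1, 7.4]
width: 61.0
grasp_force: 30.0
```

Call:
servo_tool --pt "0 0 0 0 0 -0.15 55" --pt "0 0 0 0 0 -0.3 55" --pt "0 0 0 0 0 -0.37 55" --pt "0 0 0 0 0 -0.37 55"

```text
t: 3.9
ee_pos: [431.9, 264.6, 80.0]
orientation: [-3.137, 0.137, -0.003]
ft_force: [0.5, -0.2, -1.6]
width: 61.3
grasp_force: 30.0
```

```bash
python3 -c "
from h import *
plan((473,-42.7,80),11.6)"
```

```text
t 3.9 tcp [431.9 264.6  80. ] head -5.0 q [ 0.53  0.43  1.97 -0.    0.74  2.18]
turn [-0.0006 -0.0013 -0.193 ] shift [ 3.3840e-01  1.5128e+00 -1.3000e-03]
```

Call:
servo_tool --pt "0 0 0 0.05 0.2 0 55" --pt "0 0 -0.04 0.1 0.45 0 55" --pt "0 0 -0.09 0.15 0.7 0 55" --pt "0 0 -0.14 0.2 0.9 0 55" --pt "0 0 -0.193 0.22 0.98 0 55" --pt "0 0 -0.193 0.22 0.98 0 55"

```text
t: 4.65
ee_pos: [457.5, 64.2, 78.2]
orientation: [3.126, 0.312, -0.003]
ft_force: [0.1, 0.3, -1.5]
width: 61.6
grasp_force: 30.0
```

```bash
python3 -c "
from h import *
plan((473,-42.7,80),11.6)"
```

```text
t 4.65 tcp [457.5  64.2  78.2] head 11.4 q [0.11 0.38 2.06 0.   0.7  1.49]
turn [-0.0001  0.0013 -0.0021] shift [-0.0296  0.5391 -0.0092]
```

Call:
servo_tool --pt "0 0 -0.002 -0.01 0.2 -0.005 55" --pt "0 0 -0.002 -0.03 0.4 -0.01 55" --pt "0 0 -0.002 -0.03 0.54 -0.01 55" --pt "0 0 -0.002 -0.03 0.54 -0.01 55"

```text
t: 5.15
ee_pos: [474.1, -42.2, 80.7]
orientation: [-3.125, -0.317, 0.001]
ft_force: [-0.8, 1.0, -1.9]
width: 61.3
grasp_force: 30.0
```

```bash
python3 -c "
from h import *
im,d,i=snap('wrist','w2')
plan((473,-42.7,6),11.6)"
```

```text
t 5.2 tcp [473.6 -41.4  80.6] head 11.6 q [-0.11  0.4   2.03  0.    0.71  1.26]
turn [-0.0004  0.0007  0.0005] shift [-0.0039  0.0062  0.3731]
```

View pics/w2.png

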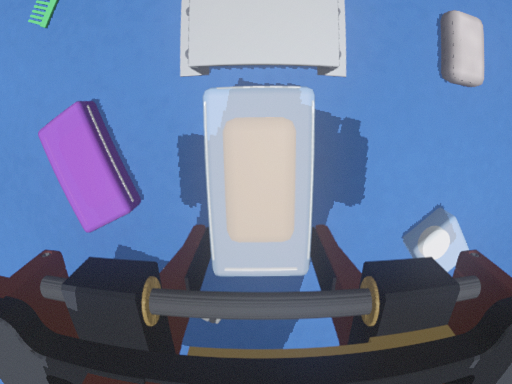

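The wrist view shows the case held level and in line with the bridge. Its front corners are at (206,88) and (313,88), and the flange front corners are at (181,74) and (345,74).

```bash
python3 - <<'E'
from h import *
D=load('w2')
f=lambda z,*ps:np.array([onz(D,u,v,z,True)[:2] for u,v in ps])
F=f(3,(181,75),(345,75));d=F[0]-F[1];print('mouth',F.round(1),F.mean(0),np.hypot(*d),'head',np.degrees(np.arctan2(-d[0],d[1])))
C=f(108,(205,88),(314,88),(310,273),(212,273));print('case',C.round(1),C.mean(0));a=(C[0]+C[1]-C[2]-C[3])/2;d=C[0]-C[1];print(np.hypot(*a),np.degrees(np.arctan2(a[1],a[0])),np.degrees(np.arctan2(-d[0],d[1])))
h=np.radians(11.6);x=np.array([np.cos(h),np.sin(h)]);y=np.array([-x[1],x[0]])
for n,v in(('front',C[:2].mean(0)),('centre',C.mean(0)),('tcp',ctrl.get_obs()['ee_pos'][:2])): print(n,(v-F.mean(0))@x,(v-F.mean(0))@y)
E
```

```text
mouth [[567.5  50.5]
 [597.5 -93.5]] [582.51141993 -21.48022456] 147.0746302054418 head 11.78961827992634
case [[554.9   5.7]
 [566.7 -51.4]
 [458.4 -76.4]
 [446.  -15.8]] [506.51784246 -34.46756487]
111.05756109740089 12.103696732082545 11.606160393852521
front -21.526260200993853 3.0467099178981494
centre -77.05289500352882 2.5585534556381155
tcp -110.69382416941066 2.4249399623164933
```

Call:
servo_tool --pt "0 0 0.0 0 0.012 0.12 55" --pt "0 0 0.0 0 0.012 0.25 55" --pt "0 0 0.0 0 0.012 0.34 55" --pt "0 0 0.0 0 0.012 0.365 55" --pt "0 0 0.0 0 0.012 0.365 55"

```text
t: 5.82
ee_pos: [474.2, -43.3, 8.1]
orientation: [-3.125, -0.323, 0.001]
ft_force: [0.3, -0.6, -1.8]
width: 61.5
grasp_force: 30.0
```

Call:
servo_tool --pt "0 0 0.0 0.1 0 0 55" --pt "0 0 0.0 0.2 0 0 55" --pt "0 0 0.0 0.3 0 0 55" --pt "0 0 0.0 0.38 0 0 55" --pt "0 0 0.0 0.42 0 0 55" --pt "0 0 0.0 0.42 0 0 55"

```text
t: 6.58
ee_pos: [556.9, -26.9, 8.3]
orientation: [3.125, 0.322, 0.0]
ft_force: [-0.2, -0.9, -1.2]
width: 61.2
grasp_force: 30.0
```

```bash
python3 -c "
from h import *
im,d,i=snap('wrist','w3')
plan((473,-42.7,6),11.6)"
```

```text
t 6.625 tcp [556.1 -27.    8.1] head 11.8 q [-0.07  0.61  1.88 -0.    0.66  1.3 ]
turn [-0.0001  0.0005  0.0019] shift [-0.423  -0.008   0.0109]
```

View pics/w3.png

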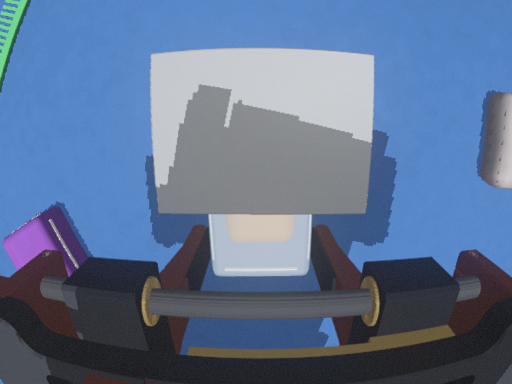

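The case is inside and centred. The roof edge is at row 213 and the case rear edge at row 272. I'll push gently on to the back wall.

Call:
servo_tool --pt "0 0 0.0 0.015 0 0 55" --pt "0 0 0.0 0.03 0 0 55" --pt "0 0 0.0 0.04 0 0 55" --pt "0 0 0.0 0.04 0 0 55"

```text
t: 7.12
ee_pos: [564.7, -25.4, 8.2]
orientation: [3.125, 0.322, 0.0]
ft_force: [-0.8, 0.3, -1.0]
width: 61.2
grasp_force: 30.0
```

Call:
servo_tool --pt "0 0 0.0 0.007 0 0 55" --pt "0 0 0.0 0.014 0 0 55" --pt "0 0 0.0 0.014 0 0 55"

```text
t: 7.5
ee_pos: [566.8, -24.9, 8.0]
orientation: [-3.125, -0.322, 0.002]
ft_force: [-1.3, -1.3, -1.7]
width: 61.0
grasp_force: 30.0
```

Call:
servo_tool --pt "0 0 0.0 0.008 0 0 55" --pt "0 0 0.0 0.015 0 0 55" --pt "0 0 0.0 0.015 0 0 55"

```text
t: 7.88
ee_pos: [566.7, -24.5, 7.3]
orientation: [-3.124, -0.321, 0.011]
ft_force: [-8.1, -3.4, 2.5]
width: 61.3
grasp_force: 30.0
```

```bash
python3 - <<'E'
from h import *
o=ctrl.get_obs();h=np.radians(11.7);print(o['ee_pos'],o['ft_force'],(o['ee_pos'][:2]-[582.5,-21.5])@[np.cos(h),np.sin(h)])
E
```

```text
[566.69525058 -24.53382659   7.30163289] [-8.1190701  -3.36963468  2.54932867] -16.091592640242297
```

Contact with the back wall is at TCP x = -16 in the bridge frame, which puts the case origin at about +17.5. Now I'll lower, release and rise.

Call:
servo_tool --pt "0 0 0 -0.012 0 0.007 55" --pt "0 0 0 -0.012 0 0.007 55" --pt "0 0 0 -0.012 0 0.007 75" --pt "0 0 0 -0.012 0 0.007 80" --pt "0 0 0 -0.012 0 0.007 80" --pt "0 0 0 -0.012 0 -0.1 80" --pt "0 0 0 -0.012 0 -0.3 80" --pt "0 0 0 -0.2 0 -0.6 80" --pt "0 0 0 -0.4 0 -0.7 80" --pt "0 0 0 -0.4 0 -0.7 80"

```text
t: 9.12
ee_pos: [491.0, -40.9, 150.2]
orientation: [3.125, 0.321, 0.005]
ft_force: [0.4, 0.3, -1.6]
width: 80.1
grasp_force: 0.0
```

```bash
python3 - <<'E'
from h import *
snap('wrist','w4'); snap('scene','s4')
E
```

```text
(no output)
```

View pics/w4.png

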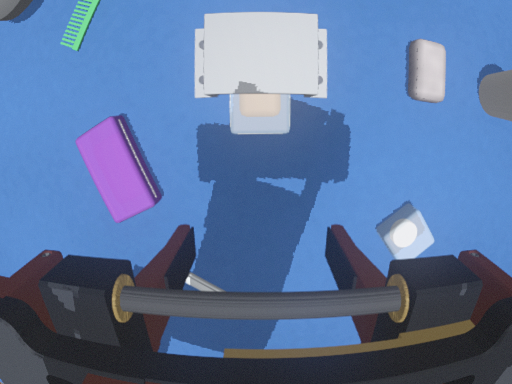

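View pics/s4.png

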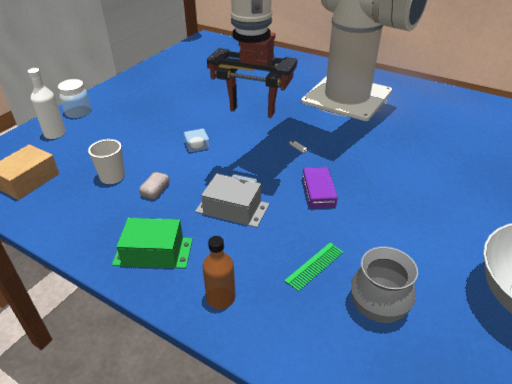

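The case sits in the mouth with its rear edge at (231–290, 133). The lota and cup haven't moved. A quick check of how far it sticks out, then hand in.

```bash
python3 - <<'E'
from h import *
D=load('w4');h=np.radians(11.7);x=np.array([np.cos(h),np.sin(h)]);y=np.array([-x[1],x[0]])
F=np.mean([onz(D,u,97,3,True)[:2] for u in(195,327)],0)
ok=True
for u in(231,290):
    p=onz(D,u,133,32,True)[:2]-F; print(p@x,p@y); ok&=-53<p@x<-30
if ok: print(ctrl.close_job())
E
```

```text
-40.126829105792055 30.97938759619467
-40.038175887959525 -29.720977486365545
the job is handed in; nothing more can be done
None
```

The soap case is fully home in the metal bridge, straight and right way up, with about 40 mm sticking out. The lota and cup were not touched, and the job was handed in about 9 s into the 38 s limit; no verdict came back.

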